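Ready the pattern projector and baseline for a carving board

TASK

A border pattern is about to be projected onto the basswood board for carving. Turn the focus knob on top of the projector until its white pointer is centred on the red mark, and lay the straightedge flat on the mat, flush along the long edge of the board that faces the robot and about midway along it, as the baseline for the pattern. Leave the gouges, the strop and the carved bird where they are.

Things in the scene. Friction and masses are not known exactly. Their poses are not given: they have to be found in the camera images.
- projector: Pattern projector, a light grey box 150 x 150 x 80 mm (fixed), standing on the mat to the robot's left, lens on its -x side (a barrel sticking out 14 mm). Origin: centre of its underside. On its top, centred, lies a black dial plate 128 mm across whose surface is 83 mm above the origin; the focus knob is in its middle.
- focus_knob (a joint): Angle of the focus knob about its vertical axis, rad, growing anticlockwise seen from above; 0 when the white pointer lies along the projector's +x axis. It stops at -1.7 and +1.7, turns with light friction (about 0.06 N m) and stays where it is left.
- knob_grip (a point): Point on the knob's vertical axis to grip at. The knob is a dark disc 80 mm across (top 94 mm above the projector's underside) with an upright grip bar on it, 56 mm long, 12 mm thick, 32 mm high; this point lies 20 mm above the disc's top and 12 mm below the bar's top. x axis: along the bar, towards the white pointer; z up.
- pointer_tip (a point): Outer end of the white pointer on the knob's disc, 45 mm from the knob's axis. The pointer is in line with one end of the bar; a white line on the bar's top, off-centre towards the pointer, shows the same direction. Turns with the knob.
- mark_face (a point): The red index mark, a red block 14 mm long (radially), 9 mm wide and 10 mm high, fixed on the dial plate beside the knob's disc. This point is the middle of its inner top edge, 46 mm from the knob's axis; its x axis points outwards from the knob's axis. The pointer's end should come to stand in front of it. Mark and pointer start 0.45 to 1.5 rad apart, the mark anticlockwise of the pointer.
- board: Basswood board, 90 (x) x 260 (y) x 18 mm, pencil scrolls on its top, fixed to the mat; two low cleats (14 mm high) hold its far (+x) edge. Origin: centre of its underside; y along its length. The face towards the robot is the flat one at x = -45 mm.
- straightedge: Aluminium straightedge, 200 (x) x 60 (y) x 6 mm, loose, 0.14 to 0.28 kg, both long edges alike, with a wooden grip rib on its centre line, 80 mm long (x), 12 mm thick (y), its top 32 mm above the underside. Origin: centre of its underside. It starts flat on the mat to the robot's right (the mat's top is 3 mm above the table).
- gouge_a: Carving gouge, about 215 mm long, wooden handle 24 mm thick, lying beyond the board. Origin under the front part of the handle, 20 mm behind its brass ferrule; +x towards the blade (125 mm), handle reaches 90 mm to -x. Leave alone.
- gouge_b: Carving gouge, about 195 mm long, wooden handle 24 mm thick, lying between robot and board. Origin as for the other: blade reaches 125 mm to +x, handle 70 mm to -x. Leave alone.
- strop: Sharpening strop, wooden paddle 200 x 70 x 15 mm with a dark face and a handle 90 mm long to -x, on the right beyond the straightedge. Origin: under the centre of the paddle. Leave alone.
- bird: Small walnut carving of a bird, 80 x 38 x 53 mm, between robot and board on the right. Origin: centre of its underside. Leave alone.
Not all that is in view belongs to the job. There is more than one size of the projector; the job needs the larger.

How it is judged:
At the end, for the whole second after the job is handed in: The white pointer's end is within 4.5 mm (6 degrees) of the red mark's middle, the knob at rest; the straightedge lies still and flat on the mat along the board's robot-side edge: gap at its middle at most 3.5 mm, parallel within 0.03 rad, its middle within 40 mm of the board's middle (distance between pointer_tip and mark_face below 0.0048 m and velocity of joint focus_knob between -0.05 and 0.05 rad/s and x of straightedge in the frame of board between -0.0785 and -0.073 m and y of straightedge in the frame of board between -0.04 and 0.04 m and angle between the x axis of straightedge and the y axis of board, either way round below 0.03 rad and angle between straightedge's own z axis and vertical below 0.04 rad and height (world z) of straightedge below 0.006 m and linear speed of straightedge below 0.01 m/s); the robot touches nothing.
It fails at once if the gouge beyond the board is moved more than 25 mm (distance of gouge_a from where it was at the start of the episode above 0.025 m).
It fails at once if the gouge in front of the board is moved more than 25 mm (distance of gouge_b from where it was at the start of the episode above 0.025 m).
It fails at once if the strop is moved more than 25 mm (distance of strop from where it was at the start of the episode above 0.025 m).
It fails at once if the carved bird is moved more than 25 mm (distance of bird from where it was at the start of the episode above 0.025 m).
It also fails if it takes over 54 s, if anything falls off the work surface, if the arm or the gripper's body presses on something with over 40 N, if the wrist force passes 120 N, or if a joint passes its speed limit or range.

ROBOT

A 6-joint arm with a two-finger parallel gripper is mounted at the origin on the work surface. World frame = base frame: x ahead of the robot, y to its left, z up, the work surface at z = 0. Lengths are in m, angles in rad, forces in N, time in s.
With the tool pointing down it reaches from about 0.35 to 0.85 m from the base axis. Payload 8.1 kg.
Tool frame: the origin (TCP) lies midway between the tips of the shut fingers; the grasp point (between the pads) lies 19 mm behind it; z points along the fingers, y is the line along which they close (so a half turn about z gives the same grasp; the last joint's range is limited). The gripper opens to 93 mm and grips with 3 to 60 N. Pads are 15 mm wide; open, the fingers measure 128 mm over their backs; the gripper's body (75 mm by 188 mm) begins 65 mm behind the grasp point.
Start: joints at [-1.237, 0.13, 1.488, -0, 1.523, -0.085], TCP at [0.244, -0.548, 0.219] pointing down, gripper open.
Joint ranges: [-2.96, 2.96], [-0.89, 2.26], [0.02, 2.5], [-1.34, 4.48], [0, 2.73], [-2.66, 2.66]. Speed limits (rad/s): [2.39, 2.39, 2.79, 3.14, 3.14, 3.14].

INTERFACE

Orientations are given as a rotation vector (axis times angle).
In Python, from bench import state, camera, calibration, sign_off gives the robot as it stands.
- The arm moves only by the tool carry_out, never from a script. Its argument "steps" is a list of rows, each a list of 7 numbers: the turn, a rotation vector about the tool's x, y, z in units of 8 degrees (1.0 is 8 degrees), then the shift along the tool's x, y, z in units of 30 mm (1.0 is 30 mm), then the finger opening in mm, from 0 to 93. A call has 1 to 12 rows; each row shifts and turns the commanded pose from where the row before left it, along the tool's axes as they then stand; what a row does not reach is not made up. A row lasts 1/8 s, in which the tool goes at most 62.5 mm and 10.7 degrees, less where a joint would pass 70% of its speed; a pose out of reach is approached as far as the arm can. A call is refused whole if a number of a shift passes 1 or a number of a turn 1, either way. A call with a gripper value outside its range is refused whole. The fingers move at their own pace and stop on an object; the grip force is fixed at half the most. Time passes only in rows, so rows that do not move let the fingers close. It gives the time, the measured TCP pose, the force, the opening and the grip force at its end, in the units of the state.
- state(): the state, without advancing time (a new reading comes with each control period).
- camera(name): name is "scene" or "top" or "wrist"; returns the picture (480x640x3 uint8, blue, green, red); there is no depth.
- calibration(name): a dict with "intrinsics" (3x3 intrinsics, pixels), "R" (3x3) and "t" (3): a world point X has camera coordinates R X + t. Camera axes: x right, y down, z forward; pixel columns grow to the right and rows downward; lengths in m; the calibration is good to about 2 mm. A picture is of the moment at which its call begins: read the wrist's pose just before it. calibration takes no time and is no camera call; for the wrist camera it gives the pose at the moment of the call.
- sign_off(): hands the job in; it is judged then, once.
The state is a dict: "time": time; "joint_pos": joint angles; "qd": joint speeds; "joint_torque": joint torques, N m; "eef_pos": TCP position; "tool_rot": TCP orientation; "wrist_force": force on the tool from outside, world axes, zero at the start; "ft_torque": the same for the moment, N m; "width": finger opening in m; "grasp_force": force on a finger pad.
Only numpy, scipy, OpenCV 4.12 (cv2) and the standard library are available. Lean on these libraries where they do the work, as an engineer would, in place of code of your own. Each camera call takes 0.05 s, during which the arm holds its last target. There are 200 camera calls.

## Working session

There is one attempt and no reset: what is moved stays moved. The work goes in short steps, Python scripts to look and compute and a tool call to move; the robot and the scene stay as the last step left them, time stands still between calls to the robot, and variables do not carry over. Pictures are saved under pics/ and viewed, at most 10 in all, crops included, and the job is handed in when it is done.

Besides the shell and the picture viewer there is one more tool, called by a JSON object that holds its "fn" and its "kwargs". carry_out: Moves the arm, as the interface text tells. Its arguments: {"type":"object","properties":{"steps":{"type":"array","items":{"type":"array","items":{"type":"number"}}}},"required":["steps"]}

```bash
mkdir -p pics; ls; python3 - <<'E'
from bench import *
import cv2
for n in("top","scene"):
    cv2.imwrite(f"pics/{n}0.png",camera(n)); c=calibration(n); print(n,c)
s=state();print(s)
E
```

```text
pics
top {'intrinsics': array([[490.02457221,   0.        , 317.58833333],
       [  0.        , 490.02457221, 238.79703619],
       [  0.        ,   0.        ,   1.        ]]), 'R': array([[-0.0085678 , -0.99996   , -0.00256876],
       [-0.98770311,  0.00886376, -0.15608969],
       [ 0.15610622,  0.00119983, -0.98773955]]), 't': array([0.1716045 , 0.57198078, 1.31795392])}
scene {'intrinsics': array([[545.75843032,   0.        , 322.72728519],
       [  0.        , 545.75843032, 246.90475484],
       [  0.        ,   0.        ,   1.        ]]), 'R': array([[ 0.90366685,  0.42793319, -0.01610612],
       [ 0.34015607, -0.7401401 , -0.58007455],
       [-0.26015394,  0.51871555, -0.81440414]]), 't': array([-0.57815587, -0.01466877,  1.48614665])}
{'time': 0.1, 'joint_pos': array([-1.23739083e+00,  1.31058246e-01,  1.48918013e+00, -3.99004084e-05,
        1.52302587e+00, -8.53866891e-02]), 'qd': array([ 0.00110018, -0.00170538, -0.00186983,  0.00087913,  0.00112856,
       -0.00022498]), 'joint_torque': array([ 1.24091392e-03, -5.61341965e+01, -4.93093729e+01,  7.70729897e-02,
        2.91472737e-02, -3.53544215e-05]), 'eef_pos': array([ 0.24383514, -0.54764228,  0.21770337]), 'tool_rot': array([-3.07135132e+00, -6.52699617e-01,  3.86698304e-04]), 'wrist_force': array([0.0845514 , 0.27153555, 1.13408238]), 'ft_torque': array([-0.0622552 , -0.0183294 , -0.02679728]), 'grasp_force': 0.0, 'width': 0.0927986728888468}
```

View pics/top0.png

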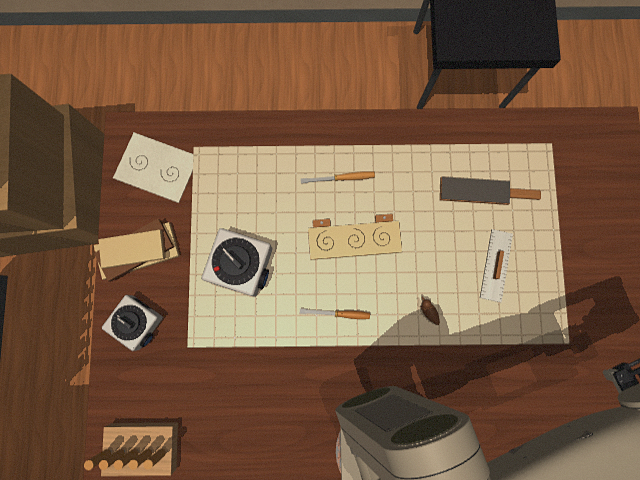

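View pics/scene0.png

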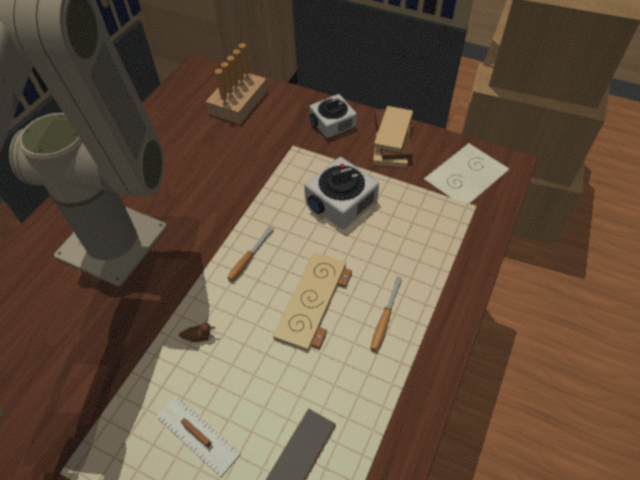

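The top view shows two projector candidates: one at (238,262), standing on the mat, and one at (132,322), off the mat and smaller. The one at (238,262) fits "larger, on the mat". The board is at (355,240), the straightedge at (497,265), the near gouge at (335,313), and the bird at (430,310). I'll enlarge these to confirm and measure.

```bash
python3 - <<'E'
import cv2,numpy as np
a=cv2.imread("pics/top0.png")
f=lambda x,y,w,h,s:cv2.resize(a[y:y+h,x:x+w],None,fx=s,fy=s,interpolation=cv2.INTER_CUBIC)
cv2.imwrite("pics/projs.png",f(95,220,190,140,4))       # both projectors, x4
A=f(300,205,110,60,7)[:,:770]; B=f(470,222,50,84,7)
cv2.imwrite("pics/board.png",A)
cv2.imwrite("pics/se.png",B)
E
```

```text
(no output)
```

View pics/projs.png

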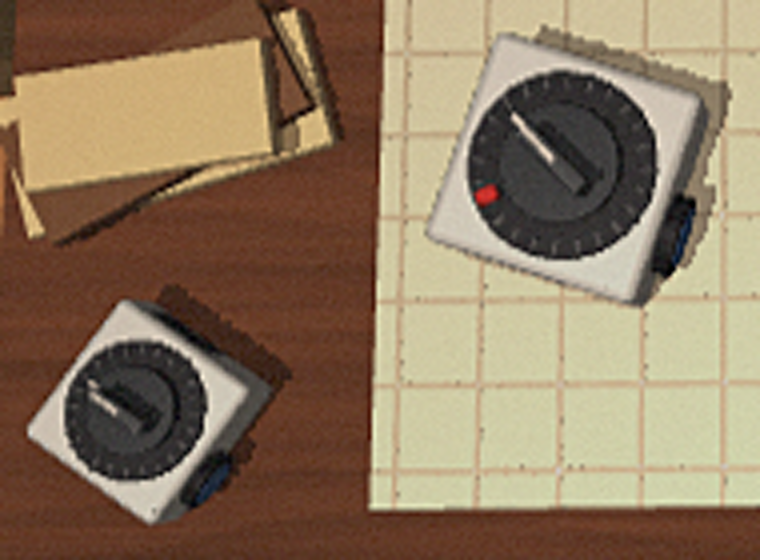

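View pics/board.png

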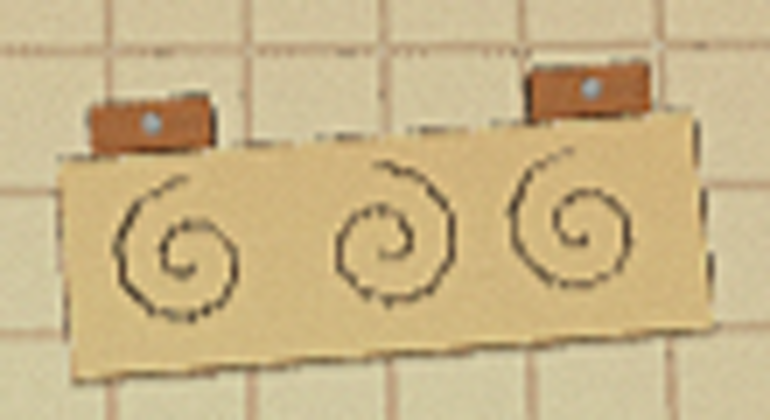

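View pics/se.png

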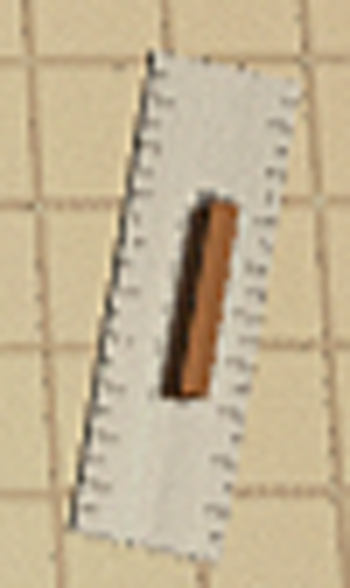

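```bash
cat > h.py <<'E'
import numpy as np, cv2
from bench import *
from scipy.spatial.transform import Rotation as Rot
def px(c,off,s): return (np.array(c,float)+.5)/s-.5+np.array(off)
def ray(uv,z,cal):
    R,t,K=cal["R"],cal["t"],cal["intrinsics"]
    uv=np.atleast_2d(uv); d=np.c_[uv,np.ones(len(uv))]@np.linalg.inv(K).T@R
    o=-R.T@t
    return (o+d*((z-o[2])/d[:,2])[:,None])[:,:2]
E
python3 - <<'E'
from h import *
np.set_printoptions(precision=4,suppress=True)
c=calibration("top"); deg=np.degrees
n=np.linalg.norm
P=(95,220)
dial=ray(px([(563,165),(468,165),(658,165),(563,71),(563,260)],P,4),.086,c)
print("dial",dial, n(dial[1]-dial[2]),n(dial[3]-dial[4]))
C=dial[1:].mean(0); print("C",C)
box=ray(px([(500,33),(706,95),(640,304),(428,233)],P,4),.083,c);print("box",box,box.mean(0),[n(box[i]-box[i-1]) for i in range(4)])
mk=ray(px([(487,196)],P,4),.096,c)[0]; tip=ray(px([(512,108)],P,4),.097,c)[0]
w0,w1=ray(px([(514,111),(551,160)],P,4),.129,c)
for nm,p in(("mark",mk),("tip",tip)):
    d=p-C; print(nm,p,n(d),deg(np.arctan2(d[1],d[0])))
B=(300,205)
b=ray(px([(60,158),(693,110),(712,328),(75,380)],B,7),.021,c); print("board",b,b.mean(0),[n(b[i]-b[i-1]) for i in range(4)])
d=b[3]-b[2];print("near edge ang",deg(np.arctan2(d[1],d[0])), "far",deg(np.arctan2(*(b[0]-b[1])[::-1])))
S=(470,222)
s=ray(px([(150,52),(303,82),(218,562),(70,528)],S,7),.009,c); print("se",s,s.mean(0),[n(s[i]-s[i-1]) for i in range(4)])
for d in(s[0]-s[3],s[1]-s[2]): print(deg(np.arctan2(d[1],d[0])))
r=ray(px([(210,200),(238,203),(207,397),(180,395)],S,7),.035,c); print("rib",r,r.mean(0),[n(r[i]-r[i-1]) for i in range(4)])
print(deg(np.arctan2(*(r[0]-r[3])[::-1])))
g=ray([(300,311),(370,315),(302,180),(375,175),(430,310),(440,325),(422,296)],.015,c);print("gouges bird",g)
s=state();print(Rot.from_rotvec(s["tool_rot"]).as_matrix(),s["eef_pos"])
w=calibration("wrist");print(-w["R"].T@w["t"],w["R"],w["intrinsics"][0,0])
E
```

```text
dial [[0.5091 0.3873]
 [0.5097 0.451 ]
 [0.5085 0.3237]
 [0.5729 0.3884]
 [0.4456 0.3862]] 0.1273245900470186 0.12730579211971627
C [0.5092 0.3873]
box [[0.5999 0.4322]
 [0.5561 0.2921]
 [0.4162 0.335 ]
 [0.4646 0.4772]] [0.5092 0.3841] [np.float64(0.14260369783749352), np.float64(0.14677159166664822), np.float64(0.14634048817021414), np.float64(0.15017486484545886)]
mark [0.4877 0.4357] 0.052882249145956725 113.90824010600222
tip [0.5464 0.4202] 0.04963742363200746 41.42215492939167
board [[ 0.6111  0.1932]
 [ 0.6286 -0.0644]
 [ 0.5391 -0.069 ]
 [ 0.5203  0.1876]] [0.5748 0.0618] [np.float64(0.09089646396292742), np.float64(0.2581875886627353), np.float64(0.08957116976114415), np.float64(0.2573309500236038)]
near edge ang 94.18706183920973 far 93.88967757102985
se [[ 0.6031 -0.33  ]
 [ 0.5901 -0.3917]
 [ 0.396  -0.344 ]
 [ 0.41   -0.2857]] [ 0.4998 -0.3378] [np.float64(0.19809602461543369), np.float64(0.06298057967034494), np.float64(0.1998509984777288), np.float64(0.05992720745736397)]
-12.927828844680285
-13.801299946431126
rib [[ 0.5385 -0.3408]
 [ 0.5372 -0.3519]
 [ 0.46   -0.3344]
 [ 0.4609 -0.3238]] [ 0.4991 -0.3377] [np.float64(0.07939194518287913), np.float64(0.01114244979943581), np.float64(0.07908107693216707), np.float64(0.010639001817705582)]
-12.367044109340155
gouges bird [[ 0.3755  0.2172]
 [ 0.3628  0.023 ]
 [ 0.7512  0.2103]
 [ 0.7642 -0.0016]
 [ 0.3751 -0.144 ]
 [ 0.3339 -0.1698]
 [ 0.414  -0.1234]]
[[ 0.9136  0.4067 -0.0006]
 [ 0.4067 -0.9136  0.0016]
 [ 0.0001 -0.0017 -1.    ]] [ 0.2438 -0.5476  0.2177]
[ 0.3089 -0.5178  0.3839] [[ 0.4073 -0.9133 -0.0017]
 [-0.8822 -0.3938  0.2582]
 [-0.2365 -0.1037 -0.9661]] 408.5294451502573
```

The enlarged crop settles it. The projector at (238,262) has the red mark, and its dial measures 127 mm across against the 128 mm given, so it is the larger one. The one at (132,322) is smaller and has no mark. The straightedge and board sizes also agree within 3 mm. Now I'll move above the straightedge's rib.

{"fn": "carry_out", "kwargs": {"steps": [[0,0,0.93,0,0,0,93],[0,0,0.93,0,0,0,93],[0,0,0.93,0,0,0,93],[0,0,0.93,0,0,0,93],[0,0,0.93,0,0,0,60],[0,0,0,0.95,-0.97,0,40],[0,0,0,0.95,-0.97,0,40]]}}

```text
time: 0.98
eef_pos: [0.3131, -0.5039, 0.218]
tool_rot: [-3.12, 0.363, 0.001]
wrist_force: [0.9, 0.5, -0.1]
width: 0.0675
grasp_force: 0.0
```

{"fn": "carry_out", "kwargs": {"steps": [[0,0,0,0.8,-0.97,0.4,40],[0,0,0,0.8,-0.97,0.4,40],[0,0,0,0.8,-0.97,0.4,40],[0,0,0,0.8,-0.97,0.4,40],[0,0,0,0.8,-0.97,0.4,40],[0,0,0,0.8,-0.97,0.4,40],[0,0,0,0,-0.97,0.4,40],[0,0,0,0,0,0,40],[0,0,0,0,0,0,40]]}}

```text
time: 2.1
eef_pos: [0.4993, -0.3394, 0.1347]
tool_rot: [3.121, -0.361, -0.0]
wrist_force: [-0.7, -0.3, 0.5]
width: 0.0402
grasp_force: 0.0
```

```bash
cat >> h.py <<'E'
def rem(xy,yaw,z):
    "yaw turn about tool z, then shift along tool axes after the turn, in units"
    s=state(); R=Rot.from_rotvec(s["tool_rot"]).as_matrix(); y0=np.arctan2(R[1,0],R[0,0]); y=np.radians(yaw)
    d=np.array(xy)-s["eef_pos"][:2]
    print("t %.2f"%s["time"],"tcp",s["eef_pos"].round(4),"yaw %.2f tilt"%np.degrees(y0),R[:2,2].round(4))
    print("turn %.2f"%(-(yaw-np.degrees(y0))/8),"x %.2f y %.2f z %.2f"%((d@[np.cos(y),np.sin(y)])/.03,(d@[np.sin(y),-np.cos(y)])/.03,(s["eef_pos"][2]-z)/.03))
def proj(X,cal):
    q=(cal["R"]@np.array(X)+cal["t"]); q=cal["intrinsics"]@q; return q[:2]/q[2]
E
python3 - <<'E'
from h import *
rem((.4995,-.3377),-13.2,.0125)
c=calibration("wrist"); cv2.imwrite("pics/w1.png",camera("wrist")); np.savez("w1",**c)
R=Rot.from_euler("z",-13.2,degrees=True).as_matrix()[:2,:2]
for p in((.04,.006),(.04,-.006),(-.04,-.006),(-.04,.006)): print(proj([*(np.array((.4995,-.3377))+R@p),.035],c).round(1))
E
```

```text
t 2.10 tcp [ 0.4993 -0.3394  0.1347] yaw -13.19 tilt [-0.0002 -0.0003]
turn 0.00 x -0.01 y -0.06 z 4.07
[301.8 178.5]
[320.3 178.5]
[319.6 293.4]
[302.5 293.4]
```

View pics/w1.png

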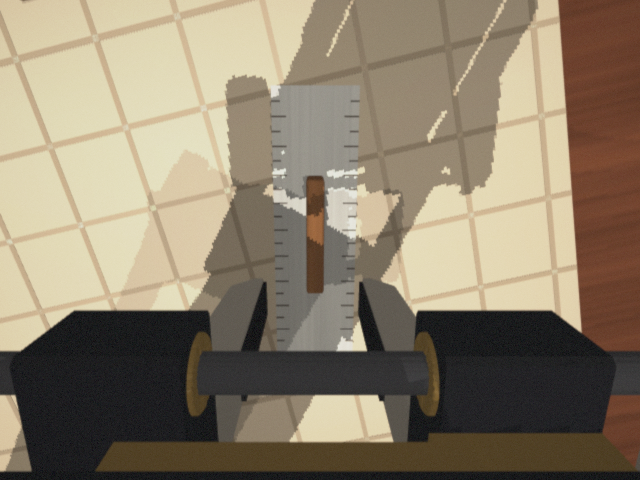

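The wrist view shows the rib's top at columns 306–324, rows 178–292, within 4 px (about 2.5 mm) of the prediction, and it is aligned with the tool. Next I descend, grip and lift.

{"fn": "carry_out", "kwargs": {"steps": [[0,0,0,0,0.03,0.9,40],[0,0,0,0,0,0.9,40],[0,0,0,0,0,0.9,40],[0,0,0,0,0,0.7,40],[0,0,0,0,0,0.4,40],[0,0,0,0,0,0.2,40],[0,0,0,0,0,0,0],[0,0,0,0,0,0,0],[0,0,0,0,0,0,0],[0,0,0,0,0,0,0],[0,0,0,0,0,0,0]]}}

```text
time: 3.52
eef_pos: [0.4998, -0.3403, 0.0154]
tool_rot: [3.12, -0.361, 0.002]
wrist_force: [-0.7, 0.5, 4.0]
width: 0.0117
grasp_force: 30.0
```

{"fn": "carry_out", "kwargs": {"steps": [[0,0,0,0,0,-0.5,0],[0,0,0,0,0,-0.9,0],[0,0,0,0,0,-0.9,0],[0,0,0,0,0,-0.9,0],[0,0,-0.9,0,0,0,0],[0,0,-1,0,0,0,0],[0,0,-1,0,0,0,0],[0,0,-1,0,0,0,0],[0,0,-1,0,0,0,0],[0,0,-1,0,0,0,0],[0,0,-1,0,0,0,0],[0,0,-1,0,0,0,0]]}}

```text
time: 5.03
eef_pos: [0.4992, -0.3397, 0.1111]
tool_rot: [-2.844, -1.334, 0.0]
wrist_force: [-1.0, 0.5, -2.4]
width: 0.0117
grasp_force: 30.0
```

{"fn": "carry_out", "kwargs": {"steps": [[0,0,-1,0,0,0,0],[0,0,-1,0,0,0,0],[0,0,-1,0,0,0,0],[0,0,-1,0,0,0,0],[0,0,-1,0,0,0,0],[0,0,-0.5,0,0,0,0],[0,0,0,0,0,0,0]]}}

```text
time: 5.9
eef_pos: [0.4992, -0.3398, 0.1111]
tool_rot: [-2.143, -2.297, -0.0]
wrist_force: [0.2, 0.3, -1.3]
width: 0.0116
grasp_force: 30.0
```

```bash
python3 - <<'E'
from h import *
rem((.487,.0556),94.05,.0154); print(state()["width"],state()["grasp_force"])
E
```

```text
t 5.90 tcp [ 0.4992 -0.3398  0.1111] yaw 93.96 tilt [-0.0001  0.0002]
turn -0.01 x 13.18 y 0.52 z 3.19
0.0116168270660147 29.99903440475464
```

{"fn": "carry_out", "kwargs": {"steps": [[0,0,0,0.9,0,0,0],[0,0,0,1,0,0,0],[0,0,0,1,0,0,0],[0,0,0,1,0,0,0],[0,0,0,1,0,0,0],[0,0,0,1,0,0,0],[0,0,0,1,0,0,0],[0,0,0,1,0.1,0,0],[0,0,0,1,0.1,0,0],[0,0,0,1,0.1,0,0],[0,0,0,1,0.1,0,0],[0,0,0,1,0.12,0,0]]}}

```text
time: 7.4
eef_pos: [0.4899, 0.0183, 0.111]
tool_rot: [2.145, 2.295, 0.0]
wrist_force: [-1.1, -0.2, -1.8]
width: 0.0119
grasp_force: 30.0
```

{"fn": "carry_out", "kwargs": {"steps": [[0,0,-0.01,0.8,0,0,0],[0,0,0,0.48,0,0.5,0],[0,0,0,0,0,0.8,0],[0,0,0,0,0,0.8,0],[0,0,0,0,0,0.5,0],[0,0,0,0,0,0.3,0],[0,0,0,0,0,0,0],[0,0,0,0,0,0,0]]}}

```text
time: 8.4
eef_pos: [0.488, 0.0555, 0.0244]
tool_rot: [2.141, 2.298, 0.001]
wrist_force: [0.9, -0.3, -1.0]
width: 0.0117
grasp_force: 30.0
```

```bash
python3 - <<'E'
from h import *
rem((.4992,.0564),94.05,.0154); print(state()["wrist_force"])
c=calibration("wrist"); cv2.imwrite("pics/w2.png",camera("wrist")); np.savez("w2",**c)
E
```

```text
t 8.40 tcp [0.488  0.0555 0.0244] yaw 94.06 tilt [0.0013 0.    ]
turn 0.00 x 0.00 y 0.37 z 0.30
[ 0.85854275 -0.33093092 -0.98156513]
```

View pics/w2.png

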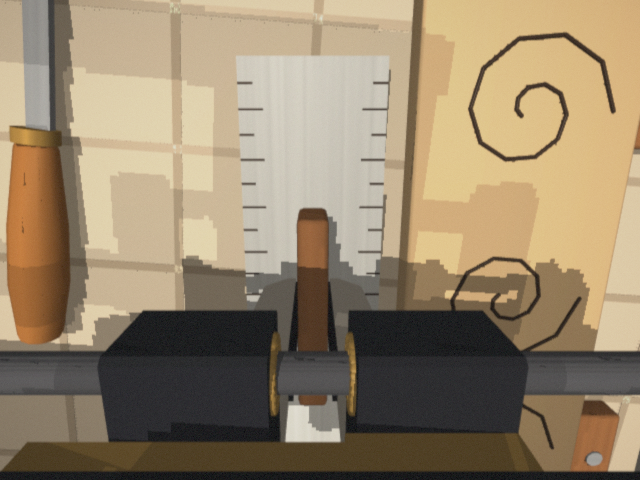

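The wrist view shows the plate's right edge running from (389,56) to (381,280). The board's near top edge runs from about (420,60) to (410,240).

```bash
python3 - <<'E'
from h import *
c=np.load("w2.npz"); a=cv2.imread("pics/w2.png")
for v in(70,240): print(v,a[v,378:432:2].sum(1))
b=ray([(420,60),(410,240)],.021,c); p=ray([(389,60),(382.5,240)],.0184,c)
print(b,p)
for q in(b,p): d=q[0]-q[1]; print(np.degrees(np.arctan2(d[1],d[0])))
n=np.array([np.cos(np.radians(4.05)),np.sin(np.radians(4.05))]); print((b-p)@n, b@n, p@n)
E
```

```text
70 [595 598 591 588 587 548 373 532 529 527 527 524 523 520 527 514 296 270
 266 270 310 431 491 504 502 504 499]
240 [558 535 354 533 533 539 537 539 537 537 536 332 279 281 282 370 467 512
 507 527 568 567 570 567 570 571 562]
[[0.52220509 0.15630445]
 [0.52792146 0.08470428]] [[0.51072497 0.15587261]
 [0.51662808 0.08318808]]
94.56466461758657
94.64311419558858
[0.01148195 0.01137226] [0.53194035 0.53258554] [0.5204584  0.52121328]
```

Edges are parallel and the gap is about 11.4 mm. I'll lower and then slide towards the board in small steps.

{"fn": "carry_out", "kwargs": {"steps": [[0,0,0,0,0,0.15,0],[0,0,0,0,0,0.14,0],[0,0,0,0,0,0,0],[0,0,0,0,0.12,0,0],[0,0,0,0,0.12,0,0],[0,0,0,0,0.1,0,0],[0,0,0,0,0,0,0],[0,0,0,0,0,0,0]]}}

```text
time: 9.45
eef_pos: [0.4976, 0.0563, 0.0153]
tool_rot: [2.141, 2.299, -0.0]
wrist_force: [-1.3, 0.4, 5.2]
width: 0.0118
grasp_force: 30.0
```

{"fn": "carry_out", "kwargs": {"steps": [[0,0,0,0,0.03,0,0],[0,0,0,0,0,0,0],[0,0,0,0,0,0,0]]}}

```text
time: 9.82
eef_pos: [0.498, 0.0563, 0.0153]
tool_rot: [-2.14, -2.299, 0.001]
wrist_force: [-5.1, -0.3, 8.2]
width: 0.0117
grasp_force: 30.0
```

{"fn": "carry_out", "kwargs": {"steps": [[0,0,0,0,0.04,0,0],[0,0,0,0,0,0,0],[0,0,0,0,0,0,0]]}}

```text
time: 10.2
eef_pos: [0.4992, 0.0564, 0.0153]
tool_rot: [-2.141, -2.299, 0.001]
wrist_force: [-4.6, -0.8, 7.4]
width: 0.0119
grasp_force: 30.0
```

{"fn": "carry_out", "kwargs": {"steps": [[0,0,0,0,0.04,0,0],[0,0,0,0,0,0,0],[0,0,0,0,0,0,0]]}}

```text
time: 10.58
eef_pos: [0.4992, 0.0564, 0.0153]
tool_rot: [-2.139, -2.298, 0.004]
wrist_force: [-12.8, -1.4, 14.9]
width: 0.0118
grasp_force: 30.0
```

{"fn": "carry_out", "kwargs": {"steps": [[0,0,0,0,0.04,0,0],[0,0,0,0,0,0,0],[0,0,0,0,0,0,0]]}}

```text
time: 10.95
eef_pos: [0.4992, 0.0564, 0.0152]
tool_rot: [-2.138, -2.296, 0.007]
wrist_force: [-19.2, -2.6, 21.9]
width: 0.0117
grasp_force: 30.0
```

Contact: the TCP stopped while the force rose. I'll relax the push, open narrowly (the board is close) and lift.

{"fn": "carry_out", "kwargs": {"steps": [[0,0,0,0,-0.06,0,0],[0,0,0,0,0,0,0],[0,0,0,0,0,0,20],[0,0,0,0,0,0,20],[0,0,0,0,0,0,20],[0,0,0,0,0,-0.3,20],[0,0,0,0,0,-0.8,20],[0,0,0,0,0,-1,40],[0,0,0,0,0,-1,60],[0,0,0,0,0,-1,60],[0,0,0,0,0,-1,60],[0,0,0,0,0,0,60]]}}

```text
time: 12.45
eef_pos: [0.5023, 0.0565, 0.1715]
tool_rot: [2.138, 2.296, 0.007]
wrist_force: [-1.0, 0.3, -0.3]
width: 0.0596
grasp_force: 0.0
```

```bash
python3 - <<'E'
from h import *
rem((.495,.387),41.,.19)
c=calibration("wrist"); a=camera("wrist"); cv2.imwrite("pics/w3.png",a); np.savez("w3",**c)
E
```

```text
t 12.45 tcp [0.5023 0.0565 0.1715] yaw 94.08 tilt [0.0062 0.0001]
turn 6.63 x 7.04 y -8.47 z -0.62
```

View pics/w3.png

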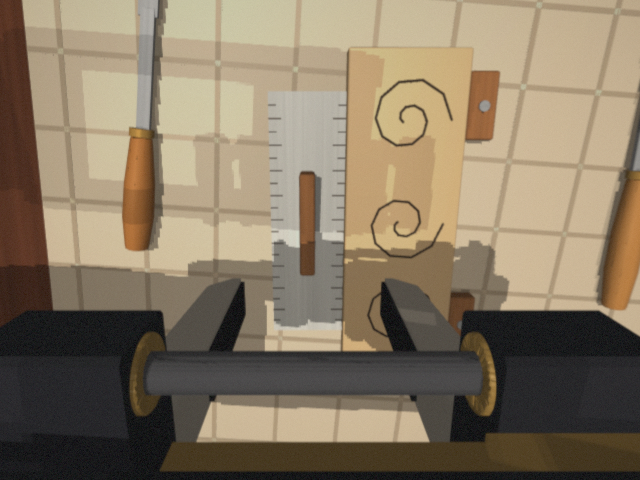

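The wrist view shows the straightedge flush against the board: its right edge at column 347 → 343 touches the board's edge, the rib is at (308,223), and both gouges are undisturbed. Next is the knob.

{"fn": "carry_out", "kwargs": {"steps": [[0,0,0.95,0,0,-0.5,60],[0,0,0.95,0,0,-0.5,60],[0,0,0.95,0,0,0,60],[0,0,0.95,0,0,0,60],[0,0,0.95,0,0,0,60],[0,0,0.95,0,0,0,60],[0,0,0.93,0,0,0,60]]}}

```text
time: 13.38
eef_pos: [0.4993, 0.0565, 0.1962]
tool_rot: [-2.944, -1.094, 0.004]
wrist_force: [0.0, 0.6, 0.0]
width: 0.0603
grasp_force: 0.0
```

{"fn": "carry_out", "kwargs": {"steps": [[0,0,0,0.82,-0.9,0,60],[0,0,0,0.82,-0.9,0,60],[0,0,0,0.82,-0.9,0,60],[0,0,0,0.82,-0.9,0,60],[0,0,0,0.82,-0.9,0,60],[0,0,0,0.82,-0.9,0,60],[0,0,0,0.82,-0.9,0,60],[0,0,0,0.82,-0.9,0,60],[0,0,0,0.84,-0.97,0,60],[0,0,0,0,0,0,60],[0,0,0,0,0,0,60]]}}

```text
time: 14.75
eef_pos: [0.5062, 0.3863, 0.1964]
tool_rot: [2.941, 1.101, -0.004]
wrist_force: [-0.5, -0.2, -0.2]
width: 0.0599
grasp_force: 0.0
```

```bash
python3 - <<'E'
from h import *
rem((.509,.387),41.,.103)
c=calibration("wrist"); a=camera("wrist"); cv2.imwrite("pics/w4.png",a); np.savez("w4",**c)
E
```

```text
t 14.75 tcp [0.5062 0.3863 0.1964] yaw 41.05 tilt [-0.0018 -0.0017]
turn 0.01 x 0.09 y 0.04 z 3.11
```

View pics/w4.png

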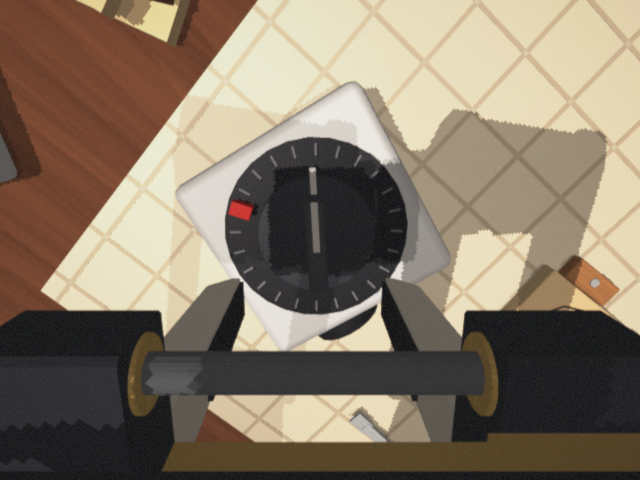

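The wrist view shows the pointer's tip at (312,168), the bar-top line from (314,202) to (316,250), the red mark at (241,211), and the dial spanning columns 226–407 and rows 137–314.

```bash
cat > k.py <<'E'
from h import *
def knob(f,dial,tip,l0,l1):
    c=np.load(f+".npz"); a=cv2.imread(f"pics/{f}.png").astype(int)
    x0,x1,y0,y1=dial
    D=ray([(x0,(y0+y1)/2),(x1,(y0+y1)/2),((x0+x1)/2,y0),((x0+x1)/2,y1)],.086,c); C=D.mean(0)
    m=(a[...,2]>120)&(a[...,1]<75)&(a[...,0]<75); ys,xs=np.nonzero(m)
    k=(xs>x0-5)&(xs<x1+5)&(ys>y0-5)&(ys<y1+5); xs,ys=xs[k],ys[k]; print("red px",len(xs),xs.mean(),ys.mean(),xs.min(),xs.max())
    mk=ray([(xs.mean(),ys.mean())],.095,c)[0]; t=ray([tip],.098,c)[0]; L=ray([l0,l1],.129,c)
    g=lambda d:np.degrees(np.arctan2(d[1],d[0]))
    print("C",C,"dia",np.linalg.norm(D[0]-D[1]),np.linalg.norm(D[2]-D[3]))
    print("mark",g(mk-C),np.linalg.norm(mk-C),"tip",g(t-C),np.linalg.norm(t-C),"line",g(L[0]-L[1]),"offset of line from C",L.mean(0)-C)
    return C
E
python3 -c "
from k import *
knob('w4',(226,407,137,314),(312,168),(314,202),(316,250))"
```

```text
red px 309 239.73462783171522 210.50161812297733 228 251
C [0.51109141 0.38805043] dia 0.1257994306857019 0.1268101273001007
mark 115.56291728436062 0.05318010742287582 tip 45.27601832438808 0.042650621253882005 line 43.508782406103535 offset of line from C [0.00781621 0.00857009]
```

{"fn": "carry_out", "kwargs": {"steps": [[0,0,-0.37,0.14,0.06,0,50],[0,0,0,0,0,0.9,50],[0,0,0,0,0,0.9,50],[0,0,0,0,0,0.7,50],[0,0,0,0,0,0.4,50],[0,0,0,0,0,0.18,50],[0,0,0,0,0,0,0],[0,0,0,0,0,0,0],[0,0,0,0,0,0,0],[0,0,0,0,0,0,0],[0,0,0,0,0,0,0],[0,0,0,0,0,0,0]]}}

```text
time: 16.3
eef_pos: [0.5115, 0.3884, 0.1059]
tool_rot: [2.913, 1.176, 0.001]
wrist_force: [2.1, -1.8, 2.1]
width: 0.012
grasp_force: 30.0
```

```bash
python3 -c "
from h import *
rem((.5105,.3878),114.8,.103);print(state()['wrist_force'],state()['ft_torque'],state()['width'])"
```

```text
t 16.30 tcp [0.5115 0.3884 0.1059] yaw 43.99 tilt [0.0008 0.    ]
turn -8.85 x -0.00 y -0.04 z 0.10
[ 2.0895243  -1.76534742  2.06451524] [-0.41002387 -0.26916022  0.06480591] 0.011974658176587964
```

Gripped on the 12 mm bar with low side forces. I'll turn it 8.85 units.

{"fn": "carry_out", "kwargs": {"steps": [[0,0,-0.9,0,0,0,0],[0,0,-0.9,0,0,0,0],[0,0,-0.9,0,0,0,0],[0,0,-0.9,0,0,0,0],[0,0,-0.9,0,0,0,0],[0,0,-0.9,0,0,0,0],[0,0,-0.9,0,0,0,0],[0,0,-0.9,0,0,0,0],[0,0,-0.9,0,0,0,0],[0,0,-0.75,0,0,0,0],[0,0,0,0,0,0,0],[0,0,0,0,0,0,0]]}}

```text
time: 17.8
eef_pos: [0.5084, 0.389, 0.1059]
tool_rot: [-1.689, -2.644, 0.004]
wrist_force: [-12.8, -1.2, 10.0]
width: 0.0118
grasp_force: 30.0
```

{"fn": "carry_out", "kwargs": {"steps": [[0,0,0,0,0,0,50],[0,0,0,0,0,0,50],[0,0,0,0,0,0,50],[0,0,0,0,0,-0.5,50],[0,0,0,0,0,-0.9,50],[0,0,0,0,0,-0.9,50],[0,0,0,0,0,-0.8,50],[0,0,0,0,0,0,50]]}}

```text
time: 18.8
eef_pos: [0.5128, 0.3895, 0.2025]
tool_rot: [1.691, 2.644, 0.009]
wrist_force: [0.2, -0.5, -0.1]
width: 0.0498
grasp_force: 0.0
```

```bash
python3 - <<'E'
from h import *
rem((.511,.388),115,.103)
c=calibration("wrist"); a=camera("wrist"); cv2.imwrite("pics/w5.png",a); np.savez("w5",**c)
cv2.imwrite("pics/w5c.png",cv2.resize(a[120:330,200:430],None,fx=2.8,fy=2.8,interpolation=cv2.INTER_CUBIC))
E
```

```text
t 18.80 tcp [0.5128 0.3895 0.2025] yaw 114.79 tilt [0.0052 0.0033]
turn -0.03 x -0.02 y -0.07 z 3.32
```

View pics/w5c.png

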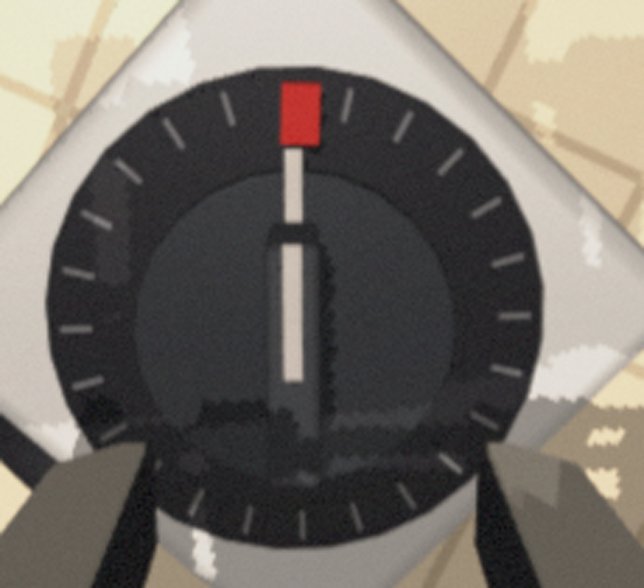

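The crop shows the pointer's end (293,150) in front of the red mark's inner edge (280–320, middle 300). At 4.4 px/mm that is about 1.6 mm (2°) off centre, within the 4.5 mm tolerance. The straightedge was seen flush and parallel after release, and the gripper is clear of everything, so I'm handing in.

```bash
python3 -c "
from bench import *
print(sign_off())"
```

```text
the job is handed in; nothing more can be done
None
```

I handed the job in at about 19 s with no verdict returned: the pointer stands about 1.6 mm (2°) off the red mark's middle, the straightedge lies flush, parallel and about midway along the board's robot-side edge, and the arm never went near the gouges, strop or bird.

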